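# Switch off the entrance before going out

### The arm

A 7-joint arm with a two-finger parallel gripper is mounted at the origin on the work surface. World frame = base frame: x ahead of the robot, y to its left, z up, the work surface at z = 0. Lengths are in m, angles in rad, forces in N, time in s.
With the tool pointing down it reaches from about 0.425 to 0.825 m from the base axis. Payload 3.6 kg.
Tool frame: the origin (TCP) lies midway between the tips of the shut fingers; the grasp point (between the pads) lies 19 mm behind it; z points along the fingers, y is the direction in which the jaws open and shut (so a half turn about z gives the same grasp; the last joint's range is limited). The gripper opens to 85 mm and grips with 20 to 120 N. Pads are 22 mm wide; open, the fingers measure 114 mm over their backs; the gripper's body (76 mm by 85 mm) begins 54 mm behind the grasp point. The pads swing forward as they close: fully open they stand 13 mm farther back than shut.
Start: joints at [1.2, 0.615, -0.013, 1.423, 0.008, 1.103, -0.04], TCP at [0.219, -0.612, 0.231] pointing down, gripper open.
Joint ranges: [-3.12, 3.12], [-0.3, 2.06], [-1.34, 1.32], [0.26, 2.42], [-1.36, 4.5], [0.01, 1.98], [-2.84, 2.84]. Speed limits (rad/s): [2.79, 2.79, 3.14, 3.14, 3.14, 3.14, 3.14].

### API

Orientations are given as a 3x3 rotation matrix whose columns are the frame's x, y, z axes.
In Python, from station import robot gives the robot as it stands. Calls block until the motion is done:
- robot.move_pose(position, orientation): joint-space move of the TCP to a pose.
- robot.move_straight(position, frame=None, vel=0.15, guard=None): straight line of the TCP; frame=None keeps the orientation; vel is the mean speed in m/s. With guard (N) it stops when the force on the tool has changed by that much, and returns True; else False.
- robot.set_joints(angles): joint-space move.
- robot.open() and robot.close(strength=None): open the fingers fully, or close them until they stop; strength is the grip in N (None keeps the last).
- robot.sleep(seconds).
- robot.solve_ik(position, orientation): joint angles nearest the present ones, or None.
- robot.get_obs(): the state.
- robot.get_image(name): name is "scene" or "top" or "wrist"; returns a dict with "frame" (400x640x3 uint8, red, green, blue), "depth" (400x640 float32, m along the optical axis (not along the pixel's ray), 0 where there is no reading), "K" (3x3 intrinsics, pixels), "T" (4x4, takes a point from camera to world coordinates). Camera axes: x right, y down, z forward; pixel columns grow to the right and rows downward; lengths in m; the calibration is good to about 2 mm. A picture is of the moment at which its call begins.
A pose or a line that the arm cannot do raises robot.Unreachable and nothing moves.
- robot.close_job(): hands the job in, once; it reports no verdict.
The state is a dict: "time_s": time; "q": joint angles; "dq": joint speeds; "joint_efforts": joint torques, N m; "position": TCP position; "tcp_rot": TCP orientation; "force": force on the tool from outside, world axes, zero at the start; "wrist_torque": the same for the moment, N m; "grip_width": opening from 0.0 (shut) to 1.0 (fully open).
Only numpy, scipy, OpenCV 4.12 (cv2) and the standard library are available. Lean on these libraries where they do the work, as an engineer would, in place of code of your own. Each camera call takes 0.05 s, during which the arm holds its last target. There are 200 camera calls.

### The job

Switch off the entrance before going out: with a fingertip, lightly press down first the long bar key of the shoe dryer, then the broad square key of the heater, and last the broad round key of the push light, each until it stays well down. Leave the small round door-chime key up, do not lift or push about the controls, and leave everything else on the shelf where it is.

Things in the scene. Friction and masses are not known exactly. Their poses are not given: they have to be found in the camera images.
- bar_control: Shoe-dryer control: grey oblong foot 60 x 110 mm (x, y), 28 mm tall, with one long bar-shaped white key in the middle of its top, its top 46 mm above the shelf when up. About 0.3 kg. It is loose on rubber feet and stands flat on the shelf (z = 0); origin under its centre, z up.
- square_control: Heater control: grey square foot 66 x 66 mm, 28 mm tall, with one broad square white key in the middle of its top, its top 46 mm above the shelf when up. About 0.3 kg. It is loose on rubber feet and stands flat on the shelf (z = 0); origin under its centre, z up.
- push_light: Push light: grey round foot 72 mm across, 28 mm tall, with one broad round white key in the middle of its top, its top 46 mm above the shelf when up. About 0.3 kg. It is loose on rubber feet and stands flat on the shelf (z = 0); origin under its centre, z up.
- chime_control: Door-chime control, to be left alone: grey square foot 66 x 66 mm, 28 mm tall, with one small round white key 18 mm across in the middle of its top. About 0.3 kg. It is loose on rubber feet and stands flat on the shelf (z = 0); origin under its centre, z up.
- bar_key (a joint): Key of the shoe-dryer control, 18 x 76 mm (x, y of the foot). White, slides straight down into its foot. Value: m below its upper stop; 0 to 0.0015 at the start, 0.008 fully down. Moves from about 3 N, needs about 4.5 N when nearly down, no click, stays where it is left. Fully down, from about 6 N on, the whole key gives up to 10 mm more at 1.5 N per mm and springs back. 5 mm down or more is off.
- bar_key_top (a point): Centre of the top face of bar_key; it moves with the key; z axis up.
- square_key (a joint): Key of the heater control, 38 x 38 mm. White, slides straight down into its foot. Value: m below its upper stop; 0 to 0.0015 at the start, 0.008 fully down. Moves from about 3 N, needs about 4.5 N when nearly down, no click, stays where it is left. Fully down, from about 6 N on, the whole key gives up to 10 mm more at 1.5 N per mm and springs back. 5 mm down or more is off.
- square_key_top (a point): Centre of the top face of square_key; it moves with the key; z axis up.
- round_key (a joint): Key of the push light, 52 mm across. White, slides straight down into its foot. Value: m below its upper stop; 0 to 0.0015 at the start, 0.008 fully down. Moves from about 3 N, needs about 4.5 N when nearly down, no click, stays where it is left. Fully down, from about 6 N on, the whole key gives up to 10 mm more at 1.5 N per mm and springs back. 5 mm down or more is off.
- round_key_top (a point): Centre of the top face of round_key; it moves with the key; z axis up.
- small_key (a joint): Key of the door-chime control, 18 mm across, built like the others. It must stay up.
- jar: Capped squat jar of frosted plastic, 74 mm across, 61 mm tall, loose; origin under its centre. Leave alone.
- polish_tin: Flat round steel shoe-polish tin, 72 mm across, 25 mm tall, loose; origin under its centre. Leave alone.
- scraper: Steel scraper lying flat, 132 mm long, up to 40 mm wide, 16 mm tall, loose; origin under its middle, x axis towards its blade. Leave alone.
- wiper: Pink plastic glass-wiper lying flat, 186 mm long, blade 200 mm wide, 18 mm tall, loose; origin under its middle, x axis towards its blade. Leave alone.
- shoehorn: Steel shoehorn lying flat, 180 mm long, 42 mm wide, 5 mm thick, loose; origin under its middle. Leave alone.
- key_tray: Shallow wooden key tray, 100 x 140 mm, 22 mm tall, loose; origin under its centre. Leave alone.
Things that resemble listed ones, but are neither listed nor needed, are in the scene too. Leave any purple look-alike of the push_light alone.

How it is judged:
By the outcome, as a careful person would: the job done as asked, in the order asked, and still so for the second after the job is handed in, with the robot touching nothing.
It also fails if it takes over 43 s, if anything falls off the work surface, if the arm or the gripper's body presses on something with over 40 N, if the wrist force passes 120 N, or if a joint passes its speed limit or range.

## Working session

There is one attempt and no reset: what is moved stays moved. The work goes in short steps, each a Python script; the robot and the scene stay as the last script left them, time stands still between calls to the robot, and variables do not carry over. Pictures are saved under pics/ and viewed, about 8 in all and at most 12, crops included, and the job is handed in when it is done.

```bash
mkdir -p pics; ls; python3 - <<'E'
from station import robot
import cv2,numpy as np,pickle
d={}
for n in("top","scene"):
    im=robot.get_image(n); d[n]=im
    cv2.imwrite(f"pics/{n}0.png",im["frame"][:,:,::-1])
    print(n,im["K"].round(1).tolist(),im["T"].round(3).tolist())
pickle.dump(d,open("im0.pkl","wb"))
o=robot.get_obs();print(o["time_s"],o["force"],o["tcp_rot"])
E
```

```text
pics
top [[463.0, 0.0, 321.3], [0.0, 463.0, 196.7], [0.0, 0.0, 1.0]] [[-0.036, -0.974, 0.222, 0.303], [-0.999, 0.035, -0.008, 0.039], [0.0, -0.222, -0.975, 1.175], [0.0, 0.0, 0.0, 1.0]]
scene [[389.6, 0.0, 319.4], [0.0, 389.6, 202.2], [0.0, 0.0, 1.0]] [[0.276, 0.81, -0.518, 1.06], [0.961, -0.224, 0.163, -0.139], [0.016, -0.543, -0.84, 0.888], [0.0, 0.0, 0.0, 1.0]]
0.1 [ 0.61907323 -0.48297951  0.88991164] [[ 9.41453862e-01  3.37140902e-01 -7.98499564e-04]
 [ 3.37141847e-01 -9.41451276e-01  2.20684372e-03]
 [-7.73115228e-06 -2.34684916e-03 -9.99997246e-01]]
```

View pics/top0.png

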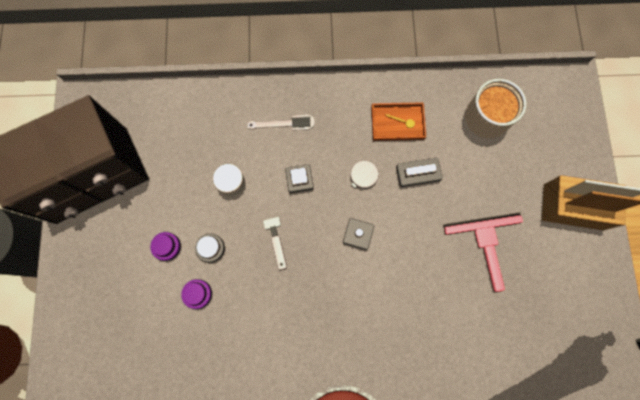

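View pics/scene0.png

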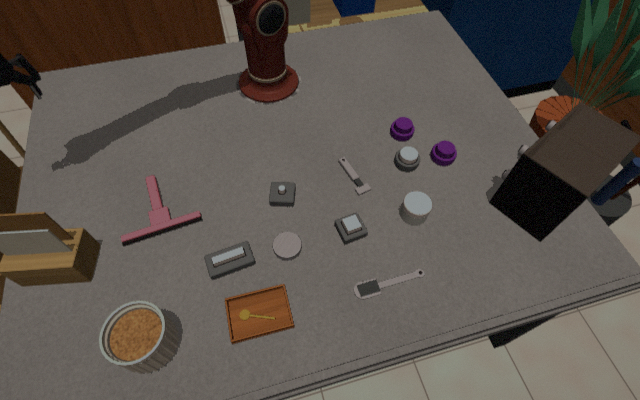

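Candidates in the top image:
- **Bar:** (419,172).
- **Square, broad key:** (299,178).
- **Push light:** (209,248), grey foot with a round white key. The discs at (165,246) and (197,294) are purple look-alikes, and (228,179) is the taller all-white jar.
- **Chime, small key:** (359,233), to be left alone.

Next I measure them and check an enlarged crop.

```bash
cat > h.py <<'E'
import cv2,numpy as np
def ray(im,u,v,z):
    K,T=im["K"],im["T"]; d=T[:3,:3]@np.linalg.solve(K,[u,v,1]); o=T[:3,3]
    return (o+d*(z-o[2])/d[2])
def white(im,u,v,r=22,thr=None):
    f=im["frame"][v-r:v+r,u-r:u+r].astype(int)
    g=f.min(2).astype(np.uint8)
    t,m=cv2.threshold(g,0,255,cv2.THRESH_OTSU) if thr is None else cv2.threshold(g,thr,255,0)
    n,l,s,c=cv2.connectedComponentsWithStats(m)
    i=1+np.argmax(s[1:,4]); cs=cv2.findContours((l==i).astype(np.uint8),0,1)[0][0]
    return c[i]+[u-r,v-r],s[i,4],cv2.minAreaRect(cs)[1:],t
E
python3 - <<'E'
import pickle;from h import *
d=pickle.load(open("im0.pkl","rb"))
P={"bar":((419,172),(229,257)),"square":((299,178),(351,224)),"light":((209,248),(407,154)),"chime":((359,233),(281,188))}
for k,(a,b) in P.items():
    for n,p in(("top",a),("scene",b)):
        im=d[n]; c,A,r,t=white(im,*p,r=20 if n=="top" else 16,thr=165 if n=="top" else None)
        w=ray(im,*c,.045); D=im["depth"][int(round(c[1])),int(round(c[0]))]
        X=im["T"][:3,:3]@(np.linalg.solve(im["K"],[*c,1])*D)+im["T"][:3,3]
        print(k,n,c.round(1),A,np.round(r[0],1),round(r[1]),t,"plane",w.round(4),"depth",X.round(4))
f=d["top"]["frame"][:,:,::-1]; g=d["scene"]["frame"][:,:,::-1]
cv2.imwrite("pics/crop.png",np.vstack([cv2.resize(f[140:310,140:450],None,fx=2.5,fy=2.5)[:,:775],]))
E
```

```text
bar top [420.8 168.9] 201 [ 6.9 29.3] 81 165.0 plane [ 0.624 -0.226  0.045] depth [ 0.6235 -0.2256  0.0467]
bar scene [227.6 254.6] 227 [ 7.  32.7] 70 105.0 plane [ 0.6237 -0.2252  0.045 ] depth [ 0.6238 -0.2251  0.0453]
square top [298.4 175.4] 215 [14.5 14.8] 81 165.0 plane [0.6181 0.085  0.045 ] depth [0.6185 0.0851 0.0435]
square scene [351.4 222.4] 198 [14.8 14.3] 63 106.0 plane [0.6189 0.0851 0.045 ] depth [0.6204 0.0843 0.0478]
light top [206.8 246.2] 352 [19.8 20.5] 45 165.0 plane [0.4467 0.3131 0.045 ] depth [0.4469 0.3135 0.0436]
light scene [407.6 150.7] 670 [31. 31.] 90 79.0 plane [0.4396 0.3132 0.045 ] depth [0.4413 0.312  0.0473]
chime top [359.  231.8] 41 [6. 6.] 90 165.0 plane [ 0.469  -0.0605  0.045 ] depth [ 0.4691 -0.0606  0.0438]
chime scene [278.6 181.1] 459 [31. 31.] 90 84.0 plane [ 0.4467 -0.062   0.045 ] depth [ 0.4147 -0.058   0.001 ]
```

View pics/crop.png

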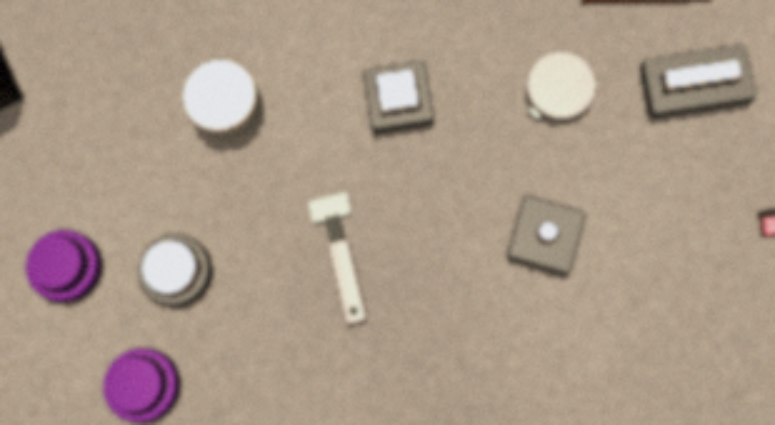

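The crop confirms the four controls as named: bar (700,75), square (397,90), grey and white push light (168,267), chime (547,231). The jar (218,95) and the purple pair are ruled out. I press the bar first.

```bash
cat >> h.py <<'E'
R=np.diag([1.,-1,-1])
def press(robot,x,y,R=R,guard=7.0,zb=.037):
    robot.move_pose([x,y,.12],R)
    robot.move_straight([x,y,.056],vel=.1); robot.sleep(.2)
    f0=robot.get_obs()["force"]
    hit=robot.move_straight([x,y,zb],vel=.02,guard=guard)
    o=robot.get_obs(); print("hit",hit,"pos",np.round(o["position"],4),"dF",np.round(o["force"]-f0,2),"t",o["time_s"])
    robot.move_straight([x,y,.12],vel=.12)
E
python3 - <<'E'
from station import robot;from h import *
robot.close(20)
press(robot,.6238,-.2256)
im=robot.get_image("wrist");o=robot.get_obs();print(o["time_s"],o["grip_width"])
cv2.imwrite("pics/w1.png",im["frame"][:,:,::-1])
E
```

```text
hit False pos [ 0.6238 -0.2256  0.0378] dF [-1.8   1.11  5.8 ] t 5.0083
5.9 -0.0024631384162567506
```

View pics/w1.png

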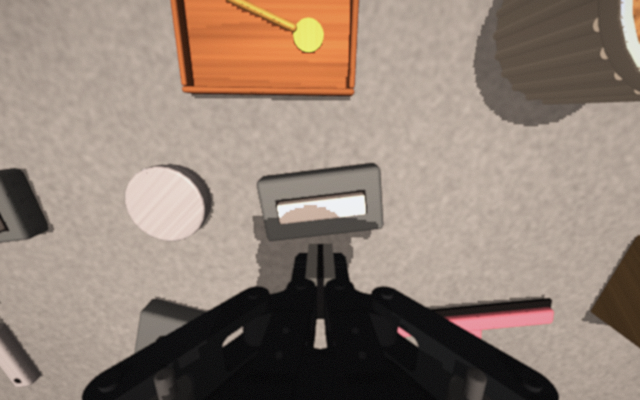

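The wrist view shows the bar control at (320,200) with its key low and the foot not visibly moved. I check the key height from depth, then press the other two.

```bash
cat >> h.py <<'E'
def hts(im,u,v,r=3):
    D=float(np.median(im["depth"][v-r:v+r+1,u-r:u+r+1]))
    return im["T"][:3,:3]@(np.linalg.solve(im["K"],[u,v,1])*D)+im["T"][:3,3]
E
python3 - <<'E'
from station import robot;from h import *
im=robot.get_image("wrist");print("bar key",hts(im,350,205),"foot",hts(im,270,205),hts(im,320,180))
press(robot,.6184,.085)
im=robot.get_image("wrist");a=im["frame"]
press(robot,.4467,.3133)
im2=robot.get_image("wrist");b=im2["frame"]
cv2.imwrite("pics/w2.png",cv2.resize(np.vstack([a,b])[:,:,::-1],(480,600)))
import pickle;pickle.dump((im,im2),open("w2.pkl","wb"))
print(robot.get_obs()["time_s"])
E
```

```text
bar key [ 0.62829231 -0.25002829  0.03777532] foot [ 0.62483653 -0.17987701  0.02771788] [ 0.64770519 -0.22443205  0.027719  ]
hit False pos [0.6184 0.085  0.0377] dF [-2.18 -0.45  6.61] t 9.225
hit True pos [0.4467 0.3133 0.0376] dF [-0.28 -0.91  7.35] t 13.2417
14.1333
```

View pics/w2.png

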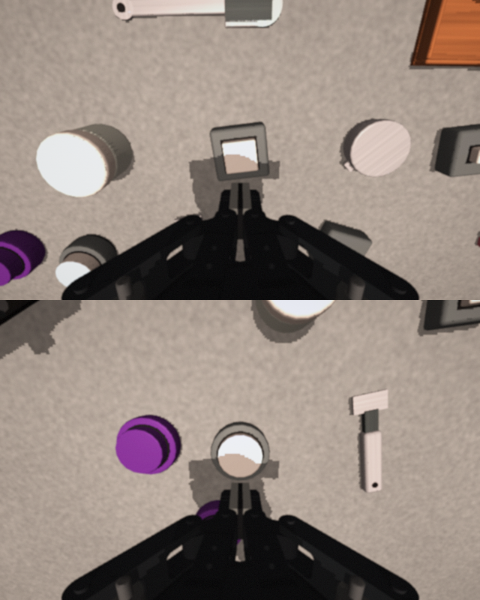

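Both views show the square key (240,155) and the round key (240,455) low in their feet, with nothing nearby disturbed. I retreat and check all the key heights and how far the feet shifted.

```bash
python3 - <<'E'
from station import robot;from h import *
import pickle
a,b=pickle.load(open("w2.pkl","rb"))
print("square",hts(a,325,205,2),"round",hts(b,320,200,2))
robot.set_joints([1.2,.615,-.013,1.423,.008,1.103,-.04])
d=pickle.load(open("im0.pkl","rb"))["top"]; im=robot.get_image("top")
for k,p in {"bar":(421,169),"square":(298,175),"light":(207,246),"chime":(359,232)}.items():
    for n,i in(("before",d),("after",im)):
        c,A,*_=white(i,*p,r=20,thr=165); print(k,n,c.round(1),A,hts(i,*p,1)[2].round(4))
df=cv2.absdiff(d["frame"],im["frame"]).max(2)
for s in cv2.connectedComponentsWithStats((df>40).astype(np.uint8))[2][1:]:
    if s[4]>8: print("diff",s)
cv2.imwrite("pics/fin.png",im["frame"][:,:,::-1]); o=robot.get_obs();print(o["time_s"],o["force"])
E
```

```text
square [0.62296033 0.08139963 0.03796247] round [0.45571243 0.31355325 0.03780276]
bar before [420.8 168.9] 201 0.0469
bar after [420.5 169.6] 196 0.0393
square before [298.4 175.4] 215 0.047
square after [298.4 176.1] 212 0.039
light before [206.8 246.2] 352 0.0448
light after [207.4 246.5] 342 0.0394
chime before [359.  231.8] 41 0.0461
chime after [359.  231.8] 41 0.0455
diff [406 173   7   3  13]
diff [295 182  11   3  21]
diff [213 249   6   7  14]
diff [607 332   9  14  69]
diff [635 338   5  12  38]
17.5333 [ 0.47421916 -0.31328861  0.5298414 ]
```

View pics/fin.png

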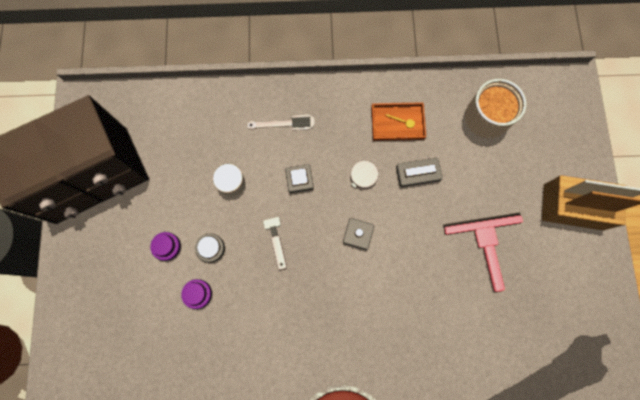

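The final view matches the first one, apart from the three lowered keys and the shadow of the now-shut gripper. I hand the job in.

```bash
python3 -c "
from station import robot
robot.close_job()"
```

```text
the job is handed in; nothing more can be done
```

I pressed the shoe-dryer bar key, then the heater's square key, then the push light's round key, using the closed fingertips. The arm then went back to its start pose, clear of everything, and I handed the job in at about 17.5 s.

- **Keys:** The contact force was about 6 to 7 N on each press. Wrist-camera depth afterwards put all three key tops at about 38 mm, which is about 8 mm down from the 46 mm up position. The top camera read about 39 mm, which agrees within calibration.
- **Everything else:** The chime key is unchanged. Comparing the top view before and after shows only the three lowered keys and a change in the gripper's shadow; no control or other object moved visibly.
- **Discrepancies:** No final check failed. In the first measurement, the scene camera's automatic masks for the push light and chime covered their whole crop windows, so I used the top-camera values for those two.

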